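Break the folding stay and close the junction box

TASK

Close up the wired junction box: its lid is propped open by a locked folding steel stay. Press the stay inward at its knee until it clearly gives, then lower the lid gently, without letting it slam, until it is fully shut; leave the loose things on the bench where they are.

Things in the scene. Friction and masses are not known exactly. Their poses are not given: they have to be found in the camera images.
- jbox: Open grey junction box, 200 x 200 mm, rim 100 mm above the bench, on teal rails, cable glands 24 mm out of its -y side. Fixed; place and yaw vary. Origin: centre of its underside, on the bench. Its x axis is parallel to the lid's hinge, which is on its +y side. Contents lie below 60 mm. Of the two like boxes farther to the sides one has a shut lid, one none: leave them.
- lid_hinge (a point): Middle of the lid's hinge line, at (0, 100, 100) mm of the box frame; the lid turns about the box's x axis through it. When shut, the lid reaches 200 mm from it to the box's -y side.
- lid (a joint): Turn of the lid, rad: 0 = propped open as at the start (70 degrees above shut, leaning over the box), 1.222 = shut; angle above shut = 1.222 minus this. The hinge is stiff (0.5 N m of friction, more than the lid's weight): the lid stays where it is left and must be pushed all the way down. While the stay is locked it cannot be lowered.
- lid_edge (a point): Point on the lid's smooth outer face, middle of its free edge and 15 mm in from it: a place to push it down (a few N). The lid is a flat shell 200 x 200 x 20 mm, 0.3 kg. Seen from the hinge the point is 185 mm along the lid and 20 mm outward; when shut it is at (0, -85, 120) mm of the box frame. Its z axis is the lid's outward normal, -y points from hinge to free edge.
- stay_pivot (a point): Lower pivot of the folding stay, fixed inside the box near its +x wall at (72, -18, 88) mm of the box frame. The stay is two steel links of 77 mm between pivots, 14 mm wide, folding in a plane square to the box's x axis; the upper link is pivoted inside the lid.
- knee (a point): Centre of the stay's knee, a steel cross roller 18 mm in diameter, 36 mm long along the box's x axis; it swings about stay_pivot at 77 mm radius. Locked, it leans 31 degrees from vertical towards the hinge. Press it toward the hinge and down, round stay_pivot, by 25 to 40 mm (3 to 15 N); the lid sinks with it. The lid overhangs it: come tilted some 40 degrees from the box's open -y side.
- stay_upper (a joint): Bend of the knee, rad: 0 = locked over centre against its stop, 0.14 = straight, above it the stay is broken; about 3.0 when the lid is shut. The knee is stiff and stays where it is left.
- screwdriver: Loose screwdriver lying on the bench beside the box; bystander.
- spanner: Loose steel spanner lying on the bench; bystander.
- ferrules: Loose clear flat lidded box of yellow ferrules, 100 x 75 x 34 mm, on the bench; bystander.
- spray: Loose spray can, 56 mm diameter, 170 mm tall, standing on the bench; bystander.

How it is judged:
By the outcome, as a careful person would: the job done as asked, in the order asked, and still so for the second after the job is handed in, with the robot touching nothing.
It also fails if it takes over 64 s, if anything falls off the work surface, if the arm or the gripper's body presses on something with over 40 N, if the wrist force passes 120 N, or if a joint passes its speed limit or range.

ROBOT

A 7-joint arm with a two-finger parallel gripper is mounted at the origin on the work surface. World frame = base frame: x ahead of the robot, y to its left, z up, the work surface at z = 0. Lengths are in mm, angles in rad, forces in N, time in s.
With the tool pointing down it reaches from about 400 to 850 mm from the base axis. Payload 6.9 kg.
Tool frame: the origin (TCP) lies between the finger pads; the fingertips stand 11 mm ahead of it and the grasp point (between the pads) lies 8 mm behind it; z points along the fingers, y is the direction in which the jaws open and shut (so a half turn about z gives the same grasp; the last joint's range is limited). The gripper opens to 85 mm and grips with 20 to 120 N. Pads are 22 mm wide; open, the fingers measure 114 mm over their backs; the gripper's body (76 mm by 85 mm) begins 54 mm behind the grasp point. The pads swing forward as they close: fully open they stand 13 mm farther back than shut.
Start: joints at [1.415, 0.507, -0.238, 1.5, 0.126, 1.149, -0.155], TCP at [161.733, -603.701, 242.275] pointing down, gripper open.
Joint ranges: [-3.08, 3.08], [-0.24, 2.05], [-1.43, 1.35], [0, 2.5], [-1.52, 4.66], [0.17, 1.96], [-2.89, 2.89]. Speed limits (rad/s): [2.39, 2.39, 3.14, 3.14, 3.14, 3.14, 3.14].

INTERFACE

Orientations are given as a unit quaternion [x, y, z, w].
In Python, from station import r gives the robot as it stands.
- The arm moves only by the shell command python3 -m jog 'ROWS' [FORCE]. ROWS is JSON, a list that holds one entry, the list of rows, each a list of 5 numbers: the shift along the tool's x, y, z in cm, then the turn about the tool's z in degrees, then the finger opening in cm, from 0 to 8.54. In form: [[[tx, ty, tz, spin, fingers], ...]]. A call has exactly 8 rows; each row shifts and turns the commanded pose from where the row before left it, along the tool's axes as they then stand; what a row does not reach is not made up. A row lasts 1/12 s, in which the tool goes at most 41.7 mm and 7.16 degrees, less where a joint would pass 70% of its speed; a pose out of reach is approached as far as the arm can. A call is refused whole if a number of a shift passes 4.17 or a number of a turn 7.16, either way. A call with a gripper value outside its range is refused whole. The fingers move at their own pace and stop on an object; FORCE is the grip in N (left out, the last holds). Time passes only in rows, so rows that do not move let the fingers close, or fill a call up. It gives the time, the measured TCP pose, the force and the opening at its end, in the units of the state.
- r.get_obs(): the state, without advancing time (a new reading comes with each control period).
- r.camera(name): name is "side" or "top" or "wrist"; returns a dict with "pixels" (384x512x3 uint8, red, green, blue), "vertical_fov" (degrees; the focal length in pixels is half the picture's height over the tangent of half this angle, whatever the lens; pixels are square), "cx", "cy" (the principal point, pixels), "cam_to_world" (4x4, takes a point from camera to world coordinates). Camera axes: x right, y down, z forward; pixel columns grow to the right and rows downward; lengths in mm; the calibration is good to about 2 mm. A picture is of the moment at which its call begins. There is no depth.
- r.finish_job(): hands the job in, once; it reports no verdict.
The state is a dict: "clock": time; "joint_positions": joint angles; "dq": joint speeds; "effort": joint torques, N m; "eef_pos": TCP position; "ee_rot": TCP orientation; "ft_force": force on the tool from outside, world axes, zero at the start; "wrist_torque": the same for the moment, N m; "gripper_width": finger opening in mm.
Only numpy, scipy, OpenCV 4.12 (cv2) and the standard library are available. Lean on these libraries where they do the work, as an engineer would, in place of code of your own. Each camera call takes 0.05 s, during which the arm holds its last target.

## Working session

There is one attempt and no reset: what is moved stays moved. The work goes in short steps, Python scripts to look and compute and a shell command to move; the robot and the scene stay as the last step left them, time stands still between calls to the robot, and variables do not carry over. Pictures are saved under pics/ and viewed, and the job is handed in when it is done.

```bash
ls; mkdir -p pics
python3 - <<'E'
from station import r
import cv2
o=r.get_obs()
for k,v in o.items(): print(k,v)
for n in ["side","top","wrist"]:
    c=r.camera(n); cv2.imwrite(f"pics/{n}0.png",c["pixels"][:,:,::-1]); print(n,c["vertical_fov"],c["cx"],c["cy"]); print(c["cam_to_world"])
E
```

```text
pics
clock 0.0
joint_positions [ 1.41448839  0.50831898 -0.23747416  1.50113179  0.12567609  1.14889717
 -0.15481888]
dq [-0.00139288 -0.00045179  0.0018502  -0.00052344  0.00033185 -0.00018568
 -0.00014189]
effort [ 4.13330526e-04 -6.20593500e+01 -2.18595922e+00 -2.49647105e+01
  1.28718591e-02  1.20036030e-02  4.22906510e-05]
eef_pos [ 161.54753661 -603.26105297  241.43996518]
ee_rot [ 9.91447553e-01  1.30502740e-01 -1.34511355e-04 -8.75729024e-04]
ft_force [-0.28415881  0.01079921  0.36090758]
wrist_torque [ 0.00011876 -0.01831839  0.04391208]
gripper_width 85.46970411772155
side 50.18004901575288 254.78823518181184 191.72204158826494
[[ 9.07163777e-01 -2.85724531e-01  3.08893789e-01  2.71032314e+02]
 [-4.20143116e-01 -5.74768451e-01  7.02225740e-01 -6.81863758e+02]
 [-2.31007154e-02 -7.66813354e-01 -6.41454314e-01  8.51537158e+02]
 [ 0.00000000e+00  0.00000000e+00  0.00000000e+00  1.00000000e+00]]
top 53.84357877703205 253.04566856076306 192.15298744427577
[[-8.05843188e-02 -9.69466392e-01  2.31605447e-01  4.22097538e+02]
 [-9.96747722e-01  7.84676019e-02 -1.83524759e-02  6.26195951e+01]
 [-3.81415473e-04 -2.32331124e-01 -9.72636676e-01  1.01653575e+03]
 [ 0.00000000e+00  0.00000000e+00  0.00000000e+00  1.00000000e+00]]
wrist 67.22788868620898 255.75835443951098 191.5464281972526
[[ 2.59704963e-01 -9.32187378e-01 -2.52150798e-01  2.26643303e+02]
 [-9.65686903e-01 -2.51090667e-01 -6.63497033e-02 -5.86824010e+02]
 [-1.46235610e-03  2.60730070e-01 -9.65410634e-01  3.73815503e+02]
 [ 0.00000000e+00  0.00000000e+00  0.00000000e+00  1.00000000e+00]]
```

View pics/side0.png

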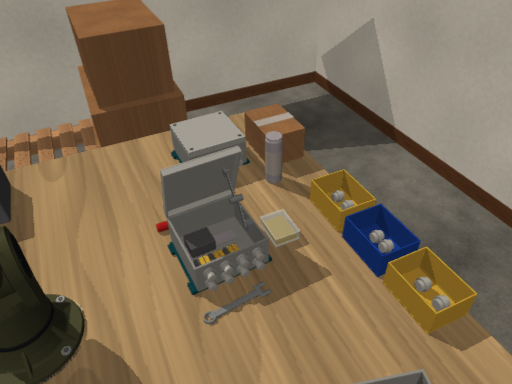

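View pics/top0.png

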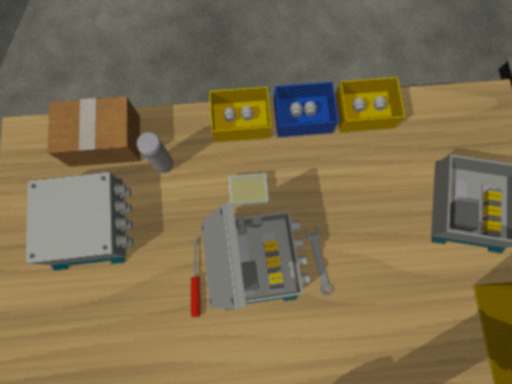

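View pics/wrist0.png

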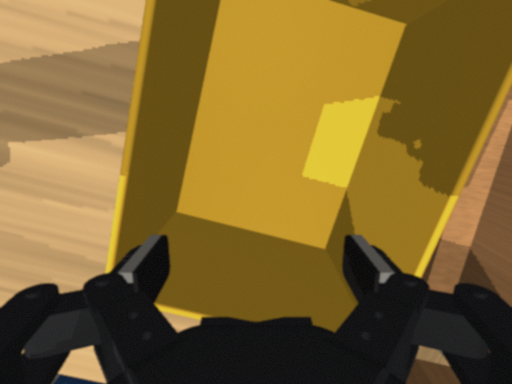

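The side view shows the propped box at about (215,220), with the stay at (232,190). In the top view the box's interior is at about (265,255) with the hinge on its left, the +y side. The gripper is far to the right, above a yellow tote. I'll enlarge both views.

Run:
```python
import cv2
a=cv2.imread("pics/side0.png")[140:300,140:310]; cv2.imwrite("pics/side0z.png",cv2.resize(a,None,fx=4.5,fy=3.7*4.5/4.5,interpolation=cv2.INTER_CUBIC) if 0 else cv2.resize(a,None,fx=3.7,fy=3.7,interpolation=cv2.INTER_CUBIC))
a=cv2.imread("pics/top0.png")[165:325,180:340]; cv2.imwrite("pics/top0z.png",cv2.resize(a,None,fx=3.7,fy=3.7,interpolation=cv2.INTER_CUBIC))
```

```text
(no output)
```

View pics/side0z.png

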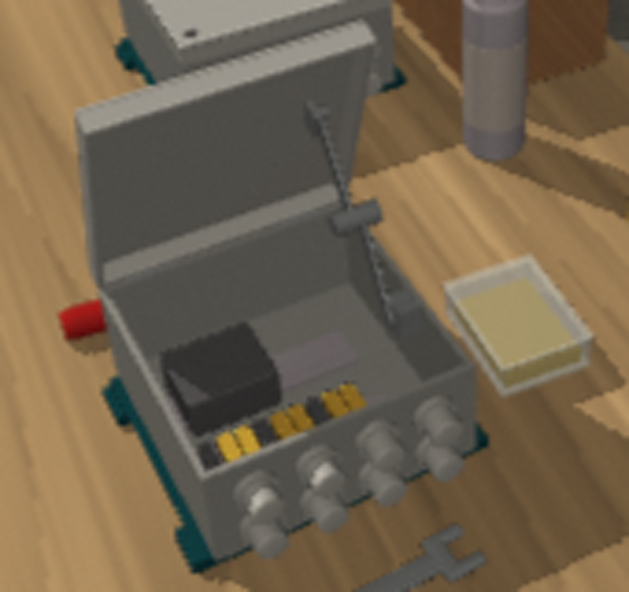

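View pics/top0z.png

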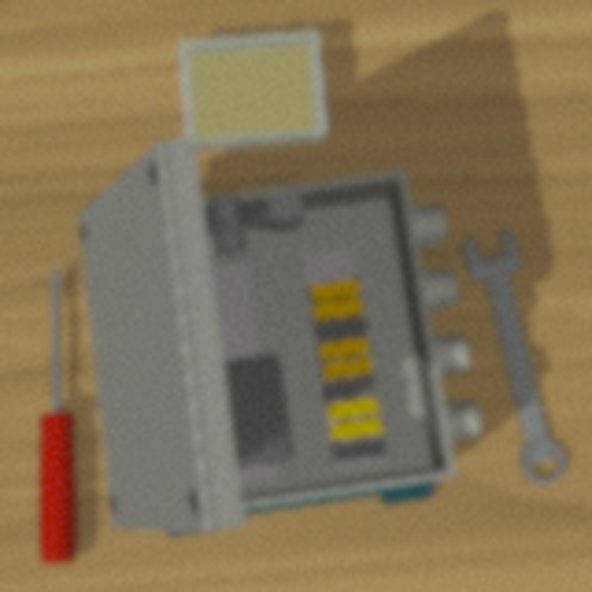

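The side crop shows the rim's -y corners at zoom (207,477) and (470,368), and the knee roller at (357,215). In the top crop the same corners are at (450,478) and (403,178), and the knee is half hidden by the lid at (228,215). Next I triangulate.

```bash
cat > h.py <<'E'
import numpy as np
from scipy.spatial.transform import Rotation as R
def ray(c,u,v):
    f=192/np.tan(np.radians(c["vertical_fov"])/2)
    T=np.array(c["cam_to_world"]); d=T[:3,:3]@np.array([(u-c["cx"])/f,(v-c["cy"])/f,1]); return T[:3,3],d/np.linalg.norm(d)
def plane(c,u,v,z):
    o,d=ray(c,u,v); return o+d*(z-o[2])/d[2]
def tri(c1,p1,c2,p2):
    o1,d1=ray(c1,*p1);o2,d2=ray(c2,*p2)
    s=np.linalg.lstsq(np.c_[d1,-d2],o2-o1,rcond=None)[0]
    a,b=o1+d1*s[0],o2+d2*s[1]; return (a+b)/2,np.linalg.norm(a-b)
def proj(c,P):
    f=192/np.tan(np.radians(c["vertical_fov"])/2); T=np.array(c["cam_to_world"]); q=T[:3,:3].T@(np.asarray(P)-T[:3,3]); return np.array([q[0]/q[2]*f+c["cx"],q[1]/q[2]*f+c["cy"]])
E
python3 - <<'E'
from h import *
from station import r
np.set_printoptions(precision=1,suppress=True)
s=r.camera("side");t=r.camera("top")
S=lambda u,v:(140+u/3.7,140+v/3.7)
Q=lambda u,v:(180+u/3.7,165+v/3.7)
pairs={"rim-x-y":((207,477),(450,478)),"rim+x-y":((470,368),(403,178)),"lid-x":((84,125),(243,525)),"lid+x":((372,38),(193,147)),"knee":((357,215),(228,215))}
for k,(a,b) in pairs.items(): print(k,*tri(s,S(*a),t,Q(*b)))
print("rim on z100", plane(s,*S(207,477),100),plane(s,*S(470,368),100),plane(t,*Q(450,478),100),plane(t,*Q(403,178),100))
print("hinge -x side", plane(s,*S(103,287),100))
E
```

```text
rim-x-y [388.9 -49.3  95.8] 5.622300346641233
rim+x-y [582.2 -39.   96.7] 2.442071958707226
lid-x [379.9  79.9 292.9] 0.3538996165542135
lid+x [574.9  91.4 289.6] 3.336609989540836
knee [554.8  78.8 154.5] 3.470698840350316
rim on z100 [391.  -53.4 100. ] [582.1 -42.  100. ] [386.4 -48.2 100. ] [580.4 -38.4 100. ]
hinge -x side [379.1 146.7 100. ]
```

Run:
```python
import numpy as np
for name,sg in (("A",1),("B",-1)):
  P0=np.array([-18,88.]);H=np.array([100,100.])
  th=np.radians(31);u=lambda a:np.array([np.sin(a),np.cos(a)])
  U=P0+77*u(th)+77*u(th+sg*0.14)
  d=U-H; rad=np.hypot(*d); a0=np.arctan2(d[1],-d[0]) # angle above shut direction
  print(name,U,rad)
  for t in range(31,90,4):
    K=P0+77*u(np.radians(t))
    D=H-K;L=np.hypot(*D)
    # U at rad from H, 77 from K
    e=-D/L # H->K
    x=(rad**2-77**2+L**2)/(2*L); h2=rad**2-x*x
    if h2<0: print(t,"none");continue
    n=np.array([-e[1],e[0]])
    c=[H+e*x+s*np.sqrt(h2)*n for s in(1,-1)]
    c=max(c,key=lambda q:q[1]); dd=c-H; al=70+np.degrees(np.arctan2(dd[1],-dd[0])-a0)
    a=np.radians(al)
    edge=H+200*np.array([-np.cos(a),np.sin(a)])
    print(t,"travel%.0f"%(77*np.radians(t-31)),"K",K.round(),"U",c.round(),"lid %.1f"%al,"inner edge",edge.round(),"lid y at z=K+9+73: %.0f; at K+9: %.0f"%(100-(K[1]+82-100)/np.tan(a),100-(K[1]-91)/np.tan(a)))
```

```text
A [ 70.13795839 213.82401032] 117.67602498108593
31 travel0 K [ 22. 154.] U [ 70. 214.] lid 70.0 inner edge [ 32. 288.] lid y at z=K+9+73: 50; at K+9: 77
35 travel5 K [ 26. 151.] U [ 71. 214.] lid 70.2 inner edge [ 32. 288.] lid y at z=K+9+73: 52; at K+9: 78
39 travel11 K [ 30. 148.] U [ 70. 214.] lid 70.0 inner edge [ 32. 288.] lid y at z=K+9+73: 53; at K+9: 79
43 travel16 K [ 35. 144.] U [ 69. 213.] lid 69.2 inner edge [ 29. 287.] lid y at z=K+9+73: 52; at K+9: 80
47 travel22 K [ 38. 141.] U [ 66. 213.] lid 67.7 inner edge [ 24. 285.] lid y at z=K+9+73: 50; at K+9: 80
51 travel27 K [ 42. 136.] U [ 61. 211.] lid 65.4 inner edge [ 17. 282.] lid y at z=K+9+73: 46; at K+9: 79
55 travel32 K [ 45. 132.] U [ 55. 209.] lid 62.0 inner edge [  6. 277.] lid y at z=K+9+73: 39; at K+9: 78
59 travel38 K [ 48. 128.] U [ 46. 205.] lid 57.5 inner edge [ -8. 269.] lid y at z=K+9+73: 30; at K+9: 77
63 travel43 K [ 51. 123.] U [ 36. 198.] lid 51.5 inner edge [-24. 257.] lid y at z=K+9+73: 17; at K+9: 75
67 travel48 K [ 53. 118.] U [ 23. 189.] lid 43.9 inner edge [-44. 239.] lid y at z=K+9+73: -4; at K
[... 796 characters left out ...]
 K+9: 77
39 travel11 K [ 30. 148.] U [ 47. 223.] lid 67.9 inner edge [ 25. 285.] lid y at z=K+9+73: 47; at K+9: 77
43 travel16 K [ 35. 144.] U [ 42. 221.] lid 65.7 inner edge [ 18. 282.] lid y at z=K+9+73: 43; at K+9: 76
47 travel22 K [ 38. 141.] U [ 36. 217.] lid 62.5 inner edge [  8. 277.] lid y at z=K+9+73: 36; at K+9: 74
51 travel27 K [ 42. 136.] U [ 26. 212.] lid 57.8 inner edge [ -6. 269.] lid y at z=K+9+73: 25; at K+9: 71
55 travel32 K [ 45. 132.] U [ 14. 203.] lid 51.2 inner edge [-25. 256.] lid y at z=K+9+73: 8; at K+9: 67
59 travel38 K [ 48. 128.] U [ -4. 185.] lid 40.4 inner edge [-52. 230.] lid y at z=K+9+73: -29; at K+9: 57
63 none
67 none
71 none
75 none
79 none
83 none
87 none
```

Triangulation puts the box centre near (480, 52) mm with a yaw of about 3.2°. The measured knee, (555, 79, 154), agrees with the point given in the box frame. The jog interface cannot tilt the tool, so I'll push the knee with the +y finger of the open gripper, tool vertical, which leaves the body just clear of the lid. First I go up and align the jaws with the box's y axis.

```bash
python3 -m jog '[[[0,0,-2.5,3,8.54],[0,0,-2.5,3,8.54],[0,0,-2.5,3,8.54],[0,0,-2.5,2.8,8.54],[0,-1,-1,0,8.54],[1,-2,0,0,8.54],[2.2,-3,0,0,8.54],[2.2,-3,0,0,8.54]]]'
```

```text
clock: 0.92
eef_pos: [210.1, -509.5, 351.4]
ee_rot: [1.0, 0.027, -0.0, -0.0]
ft_force: [1.9, -0.2, -0.6]
gripper_width: 85.2
```

```bash
python3 -m jog '[[[2.2,-3,0,0,8.54],[2.2,-3,0,0,8.54],[2.2,-3,0,0,8.54],[2.2,-3,0,0,8.54],[2.2,-3,0,0,8.54],[2.2,-3,0,0,8.54],[2.2,-3,0,0,8.54],[2.2,-3,0,0,8.54]]]'; python3 -m jog '[[[2.2,-3,0,0,8.54],[2.2,-3,0,0,8.54],[2.2,-3,0,0,8.54],[2.2,-3,0,0,8.54],[2.2,-3,0,0,8.54],[2,-2.5,0,0,8.54],[1,-1.5,0,0,8.54],[0,0,0,0,8.54]]]'
python3 - <<'E'
from station import r
import cv2
for n in ["side","top","wrist"]:
    c=r.camera(n); cv2.imwrite(f"pics/{n}1.png",c["pixels"][:,:,::-1])
print(c["cam_to_world"]); print(r.get_obs()["eef_pos"])
E
```

```text
clock: 1.58
eef_pos: [372.9, -259.1, 351.8]
ee_rot: [1.0, 0.029, -0.0, 0.0]
ft_force: [1.4, -0.5, -0.1]
gripper_width: 85.6
clock: 2.25
eef_pos: [503.0, -58.8, 351.6]
ee_rot: [0.999, 0.032, -0.0, -0.001]
ft_force: [-0.3, 0.7, 0.1]
gripper_width: 85.3
[[ 5.96216190e-02 -9.63365898e-01 -2.61479271e-01  5.68860302e+02]
 [-9.98220904e-01 -5.73986292e-02 -1.61376634e-02 -5.96599993e+01]
 [ 5.37922920e-04  2.61976228e-01 -9.65074177e-01  4.83801951e+02]
 [ 0.00000000e+00  0.00000000e+00  0.00000000e+00  1.00000000e+00]]
[501.32553293 -64.35058758 351.73221053]
```

View pics/wrist1.png

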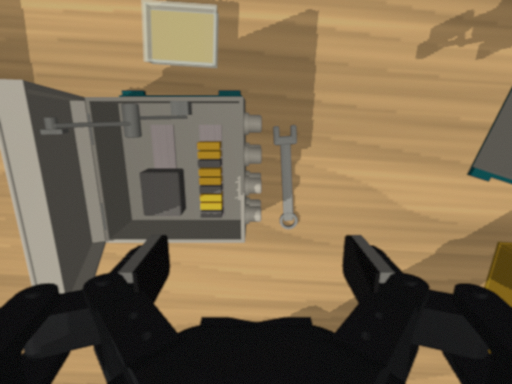

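View pics/side1.png

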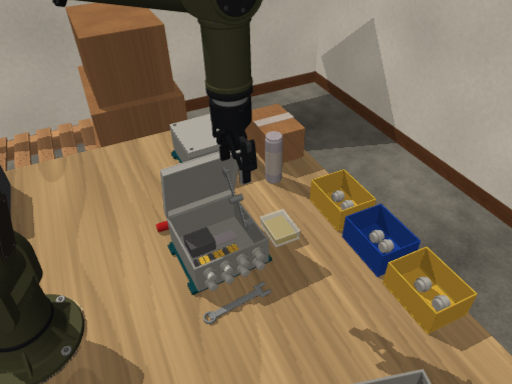

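The wrist view shows the whole box. The rim's -y corners are at about (243,97) and (244,240), the knee roller is at (132,120), and the stay's upper pivot is at (48,125). I'll zoom in to pick points.

Run:
```python
import cv2
a=cv2.imread("pics/wrist1.png")[70:260,0:270]; cv2.imwrite("pics/wrist1z.png",cv2.resize(a,None,fx=2.96,fy=2.96,interpolation=cv2.INTER_CUBIC))
```

```text
(no output)
```

View pics/wrist1z.png

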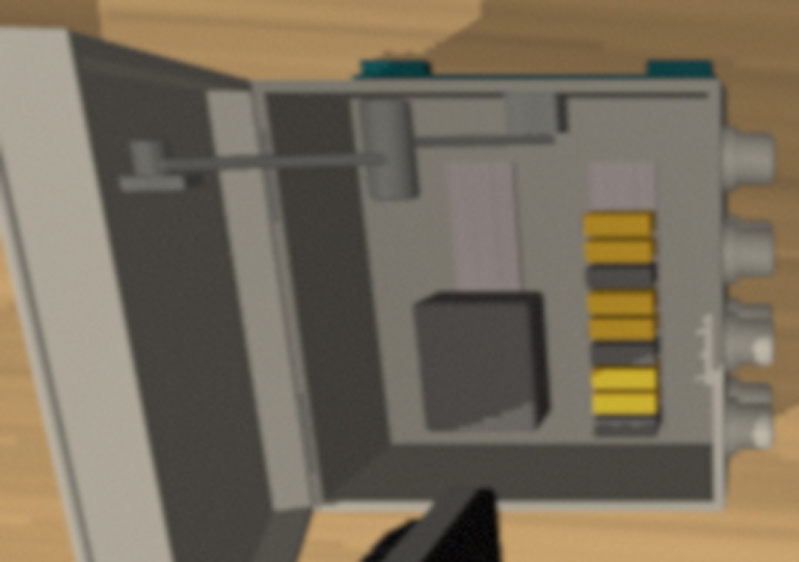

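Run:
```python
from h import *
from station import r
np.set_printoptions(precision=1,suppress=True)
w=r.camera("wrist");s=r.camera("side");print(r.get_obs()["eef_pos"], R.from_quat(r.get_obs()["ee_rot"]).as_matrix())
W=lambda u,v:(u/2.96,70+v/2.96)
S=lambda u,v:(140+u/3.7,140+v/3.7)
for k,p in {"+x-y":(722,82),"-x-y":(722,507),"+x+y":(255,82),"-x+y":(318,505)}.items(): print(k,plane(w,*W(*p),100))
print("tri +x-y",tri(w,W(722,82),s,S(470,368)),"-x-y",tri(w,W(722,507),s,S(207,477)))
print("knee",tri(w,W(390,148),s,S(357,215)))
print("knee ends y/x at 154", plane(w,*W(385,100),154),plane(w,*W(398,195),154))
```

```text
[501.4 -65.2 352.1] [[ 1.   0.1 -0. ]
 [ 0.1 -1.  -0. ]
 [-0.   0.  -1. ]]
+x-y [586.6 -45.2 100. ]
-x-y [389.3 -54.4 100. ]
+x+y [575.2 154.  100. ]
-x+y [379.2 142.3 100. ]
tri +x-y (array([584.1, -44.1, 101.3]), np.float64(5.515298466982399)) -x-y (array([390.5, -54.7, 101.8]), np.float64(0.7056527640326473))
knee (array([552.7,  75. , 157.3]), np.float64(2.213917989374687))
knee ends y/x at 154 [570.6  76.5 154. ] [536.2  73.5 154. ]
```

Run:
```python
from h import *
from station import r
import cv2
w=r.camera("wrist");o=r.get_obs();M=R.from_quat(o["ee_rot"]).as_matrix()
im=cv2.resize(np.ascontiguousarray(w["pixels"][:,:,::-1][200:384,0:270]),None,fx=2.96,fy=2.96,interpolation=cv2.INTER_CUBIC)
for z,col in((11,(0,0,255)),(-2,(0,255,0)),(-62,(255,0,0))):
  for y in(-42.7,-57):
    for x in(-11,11):
      p=proj(w,o["eef_pos"]+M@np.array([x,y,z])); q=(p-[0,200])*2.96
      cv2.circle(im,(int(q[0]),int(q[1])),4,col,-1); print(z,y,x,p.round())
cv2.imwrite("pics/fing.png",im)
```

```text
11 -42.7 -11 [177. 261.]
11 -42.7 11 [174. 223.]
11 -57 -11 [151. 261.]
11 -57 11 [147. 223.]
-2 -42.7 -11 [170. 274.]
-2 -42.7 11 [167. 233.]
-2 -57 -11 [142. 274.]
-2 -57 11 [137. 233.]
-62 -42.7 -11 [114. 379.]
-62 -42.7 11 [105. 317.]
-62 -57 -11 [ 67. 379.]
-62 -57 11 [ 54. 317.]
```

View pics/fing.png

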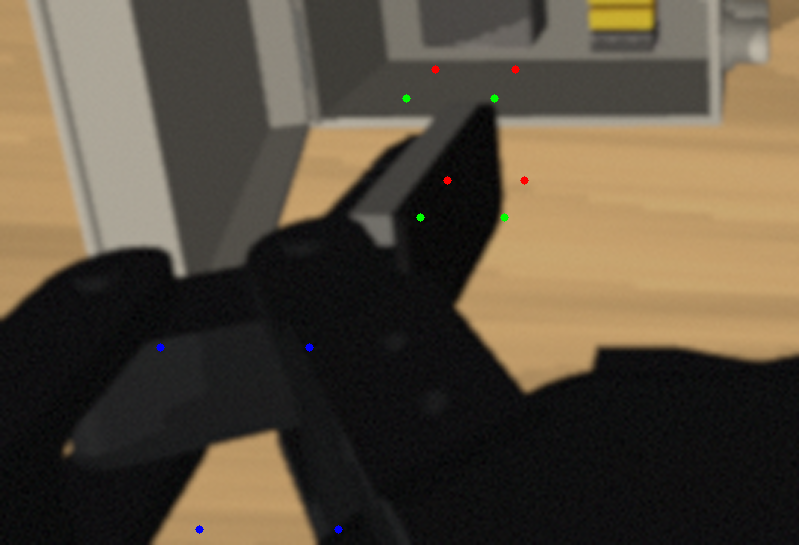

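The corners give a box centre of (482.5, 49.2) and a yaw of 3.05°. The knee measures about (553, 75, 157), against a predicted (553.3, 74.7, 154). The open fingertips sit 2 mm behind the TCP, with backs about 57 mm out. I'll move to box (55, -52), where only the roller's inner half lies in the finger's path, then descend.

```bash
python3 -m jog '[[[1.4,-2,0,0.6,8.54],[1.4,-2,0,0,8.54],[1.4,-2,0,0,8.54],[0.1,-0.3,0,0,8.54],[0,0,2,0,8.54],[0,0,3,0,8.54],[0,0,3,0,8.54],[0,0,0,0,8.54]]]'
python3 - <<'E'
from h import *
from station import r
o=r.get_obs();C=np.array([482.5,49.2]);a=np.radians(3.05)
Rb=np.array([[np.cos(a),-np.sin(a)],[np.sin(a),np.cos(a)]])
print((Rb.T@(o["eef_pos"][:2]-C)).round(1),o["eef_pos"].round(1), R.from_quat(o["ee_rot"]).as_matrix().round(3))
E
```

```text
clock: 3.22
eef_pos: [538.9, -0.9, 267.4]
ee_rot: [1.0, 0.022, -0.004, 0.0]
ft_force: [-1.7, 0.4, -1.0]
gripper_width: 85.6
[ 53.7 -53.1] [538.9  -0.9 267.4] [[ 0.999  0.044 -0.009]
 [ 0.044 -0.999 -0.001]
 [-0.009  0.001 -1.   ]]
```

```bash
python3 -m jog '[[[0.1,0,2,0,8.54],[0,0,2.5,0,8.54],[0,0,2.5,0,8.54],[0,0,2.5,0,8.54],[0,0,2.5,0,8.54],[0,0,2,0,8.54],[0,0,0.5,0,8.54],[0,0,0,0,8.54]]]'
cat > st.py <<'E'
from h import *
from station import r
import cv2,sys
o=r.get_obs();C=np.array([482.5,49.2]);a=np.radians(3.05)
Rb=np.array([[np.cos(a),-np.sin(a)],[np.sin(a),np.cos(a)]])
print(round(o["clock"],2),"box",(Rb.T@(o["eef_pos"][:2]-C)).round(1),"z",o["eef_pos"][2].round(1),"F",o["ft_force"].round(1))
for n in sys.argv[2:]:
    im=r.camera(n)["pixels"][:,:,::-1]
    if n=="side": im=cv2.resize(im[100:300,120:320],None,fx=2.9,fy=2.9,interpolation=cv2.INTER_CUBIC)
    cv2.imwrite(f"pics/{n}{sys.argv[1]}.png",im)
E
python3 st.py 2 side wrist
```

```text
clock: 3.88
eef_pos: [542.9, 0.3, 127.3]
ee_rot: [1.0, 0.022, -0.001, 0.0]
ft_force: [0.2, -0.0, 0.5]
gripper_width: 85.5
3.88 box [ 57.7 -52. ] z 127.3 F [ 0.2 -0.   0.5]
```

View pics/side2.png

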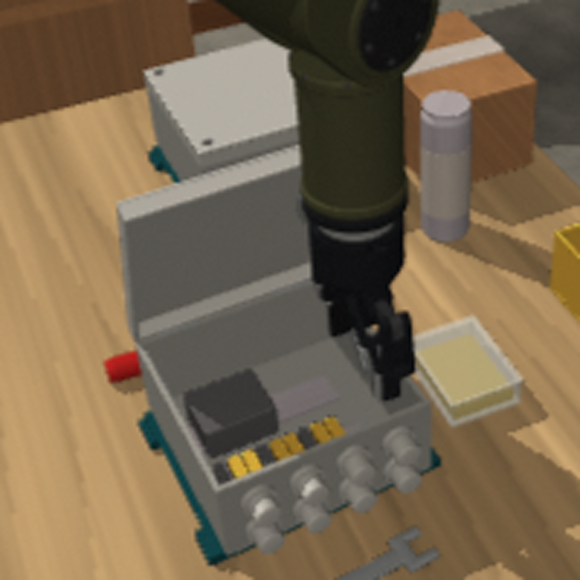

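View pics/wrist2.png

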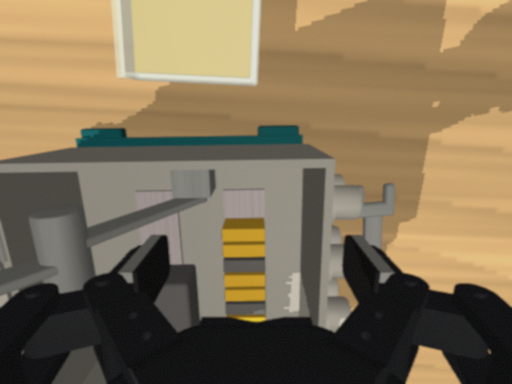

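Before contact: the tool is upright and clear of the lid, and in the wrist view the +y fingertip at (150,240) stands in front of the roller at (55,245). I'll push gently towards the hinge.

```bash
python3 -m jog '[[[-0.3,-0.2,0.3,0,8.54],[0,-0.2,0,0,8.54],[0,-0.2,0,0,8.54],[0,-0.2,0,0,8.54],[0,-0.2,0,0,8.54],[0,-0.2,0,0,8.54],[0,-0.2,0,0,8.54],[0,0,0,0,8.54]]]'; python3 st.py 3 wrist
```

```text
clock: 4.65
eef_pos: [539.4, 14.3, 124.2]
ee_rot: [1.0, 0.022, -0.0, 0.001]
ft_force: [0.8, -3.7, 0.2]
gripper_width: 85.4
4.65 box [ 55.  -37.9] z 124.2 F [ 0.8 -3.7  0.2]
```

View pics/wrist3.png

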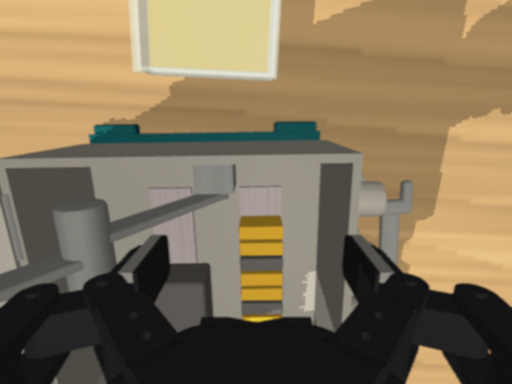

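The finger is in contact, with a reaction of about 3.7 N. I'll continue.

```bash
python3 -m jog '[[[0,-0.15,0,0,8.54],[0,-0.15,0,0,8.54],[0,-0.15,0,0,8.54],[0,-0.15,0,0,8.54],[0,-0.15,0,0,8.54],[0,-0.15,0,0,8.54],[0,-0.1,0,0,8.54],[0,0,0,0,8.54]]]'; python3 st.py 4 side wrist top
```

```text
clock: 5.37
eef_pos: [539.0, 22.9, 124.3]
ee_rot: [1.0, 0.022, -0.0, 0.001]
ft_force: [0.5, -8.5, 0.9]
gripper_width: 85.3
5.37 box [ 55.1 -29.2] z 124.3 F [ 0.5 -8.5  0.9]
```

View pics/side4.png

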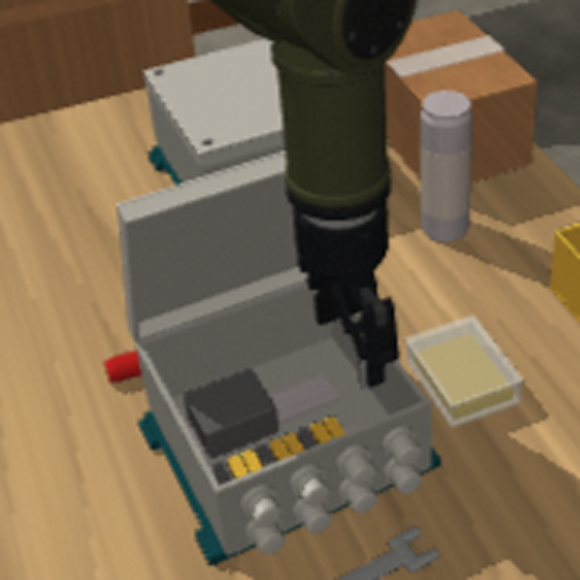

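View pics/wrist4.png

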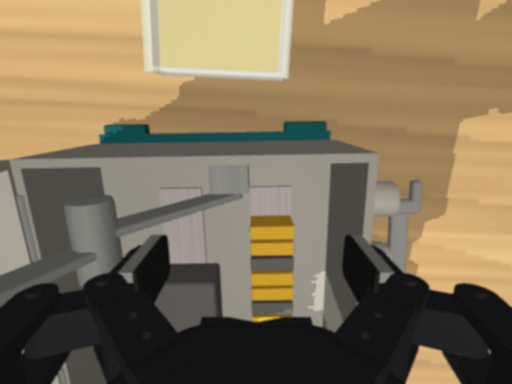

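```bash
python3 -m jog '[[[0,-0.1,0,0,8.54],[0,-0.1,0,0,8.54],[0,-0.1,0,0,8.54],[0,-0.1,0,0,8.54],[0,0,0,0,8.54],[0,0,0,0,8.54],[0,0,0,0,8.54],[0,0,0,0,8.54]]]'; python3 st.py 5 wrist top
```

```text
clock: 6.18
eef_pos: [538.8, 24.1, 124.1]
ee_rot: [1.0, 0.02, -0.0, 0.003]
ft_force: [0.8, -15.3, 0.7]
gripper_width: 85.5
6.18 box [ 54.9 -28. ] z 124.1 F [  0.8 -15.3   0.7]
```

View pics/wrist5.png

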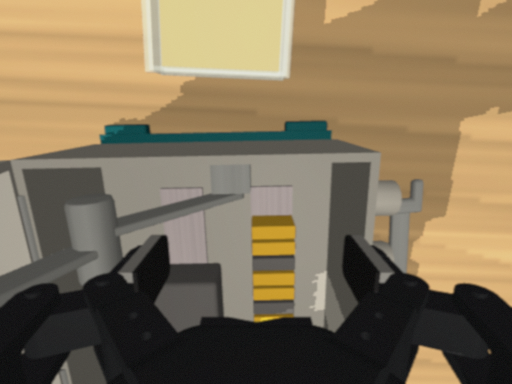

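View pics/top5.png

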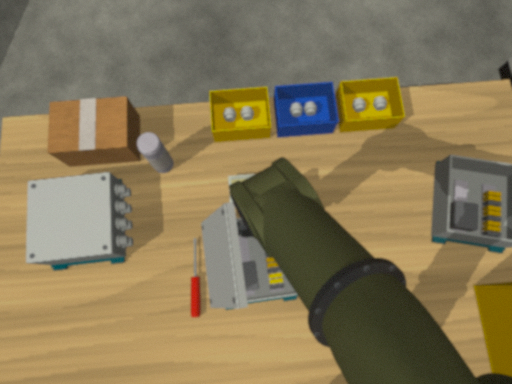

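```bash
cat > knee.py <<'E'
from h import *
from station import r
import sys
C=np.array([482.5,49.2,0]);B=R.from_euler('z',3.05,degrees=True).as_matrix()
def xplane(c,u,v,x):
    o,d=ray(c,u,v);o=B.T@(o-C);d=B.T@d;return o+d*(x-o[0])/d[0]
c=r.camera("wrist")
P=xplane(c,float(sys.argv[1]),float(sys.argv[2]),90); d=P[1:]-[-18,88]
print("knee box",P.round(1),"rad",np.hypot(*d).round(1),"theta",np.degrees(np.arctan2(*d)).round(1))
E
python3 knee.py 90 203
python3 - <<'E'
import cv2
a=cv2.imread("pics/wrist5.png")[140:300,0:260]; cv2.imwrite("pics/w5z.png",cv2.resize(a,None,fx=3,fy=3,interpolation=cv2.INTER_CUBIC))
a=cv2.imread("pics/side4.png")[80:420,200:480]; cv2.imwrite("pics/s4z.png",cv2.resize(a,None,fx=1.7,fy=1.7))
E
```

```text
knee box [ 90.   34.3 151. ] rad 81.9 theta 39.7
```

View pics/w5z.png

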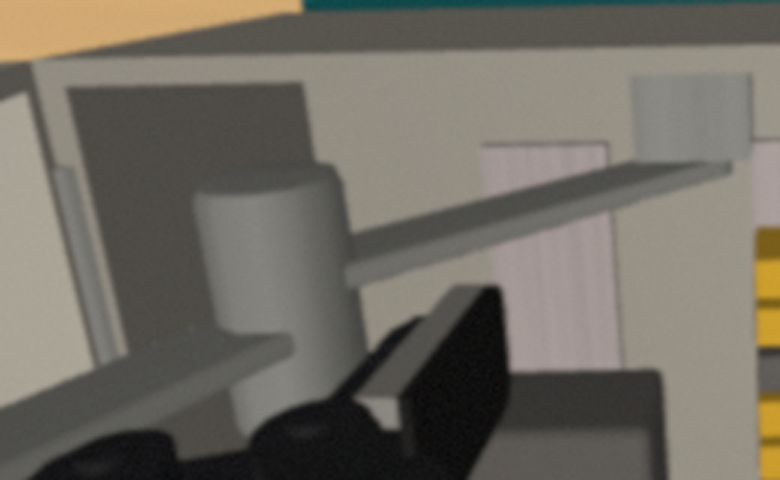

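View pics/s4z.png

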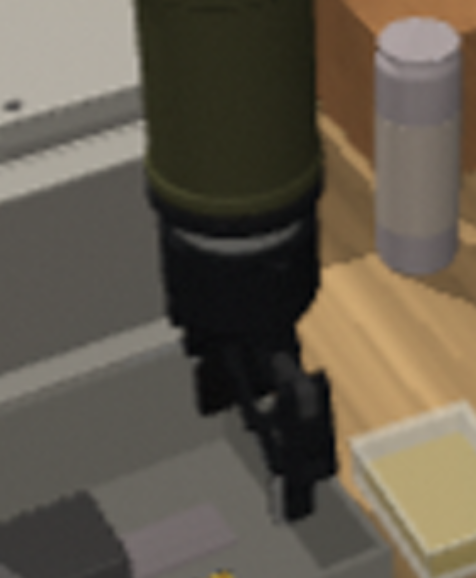

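Run:
```python
from h import *
from station import r
import cv2
c=r.camera("side");o=r.get_obs();T=o["eef_pos"];a=np.radians(3.05)
im=cv2.resize(np.ascontiguousarray(c["pixels"][90:240,170:290,::-1]),None,fx=4,fy=4,interpolation=cv2.INTER_CUBIC)
bx=np.array([np.cos(a),np.sin(a),0]);by=np.array([-np.sin(a),np.cos(a),0])
for h in(62,100,140,160,180,220):
  for e,col in((bx,(0,0,255)),(by,(0,255,0))):
   for s in(-42,42,):
    q=(proj(c,T+[0,0,h]+s*e)-[170,90])*4; cv2.circle(im,(int(q[0]),int(q[1])),3,col,-1)
  q=(proj(c,T+[0,0,h])-[170,90])*4; cv2.putText(im,str(h),(int(q[0]),int(q[1])),0,.4,(255,255,255))
cv2.imwrite("pics/ax.png",im)
```

```text
(no output)
```

View pics/ax.png

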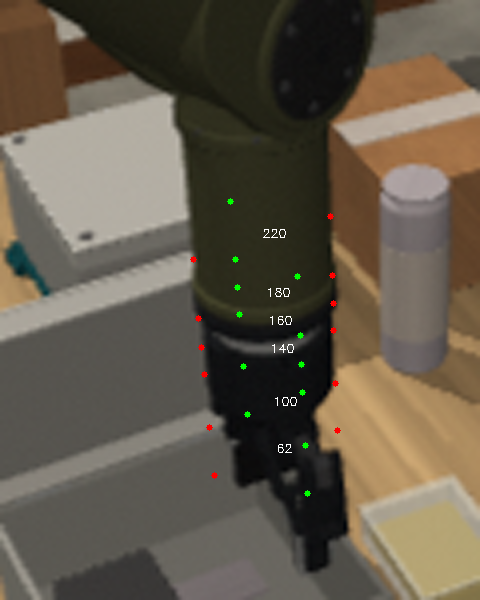

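The push stalled at 15 N after about 15 mm of knee travel. In the zoomed view the finger's wider knuckle lies against the upper link, at x of about 68, while the lower link is at about 75. Backing off and pushing on the roller's outer end, at x of about 90, puts the knuckle clear of the upper link.

```bash
python3 -m jog '[[[0,0.7,0,0,8.54],[0,0.8,0,0,8.54],[0,0.8,-0.4,0,8.54],[1.2,0,0,0,8.54],[1.2,0,0,0,8.54],[1.1,0,0,0,8.54],[0,0,0,0,8.54],[0,0,0,0,8.54]]]'; python3 st.py 6 wrist
```

```text
clock: 7.05
eef_pos: [574.7, 8.0, 128.3]
ee_rot: [1.0, 0.023, -0.0, -0.0]
ft_force: [0.2, 0.1, 1.1]
gripper_width: 85.4
7.05 box [ 89.9 -46. ] z 128.3 F [0.2 0.1 1.1]
```

View pics/wrist6.png

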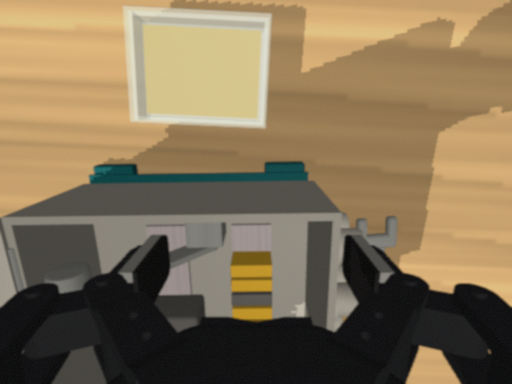

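Free of contact, at box (90, -46). The roller's end now shows at (65,285), behind the finger. I push again.

```bash
python3 -m jog '[[[0,-0.3,0,0,8.54],[0,-0.3,0,0,8.54],[0,-0.25,0,0,8.54],[0,-0.25,0,0,8.54],[0,-0.25,0,0,8.54],[0,-0.25,0,0,8.54],[0,-0.2,0,0,8.54],[0,0,0,0,8.54]]]'; python3 st.py 7 wrist
```

```text
clock: 7.77
eef_pos: [573.9, 26.4, 128.3]
ee_rot: [1.0, 0.023, 0.0, -0.0]
ft_force: [-0.3, 1.2, 0.4]
gripper_width: 85.4
7.77 box [ 90.1 -27.7] z 128.3 F [-0.3  1.2  0.4]
```

View pics/wrist7.png

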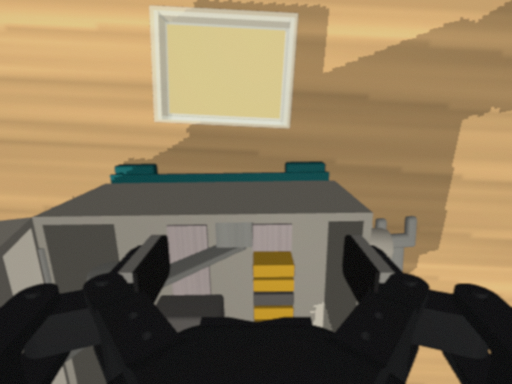

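```bash
python3 -m jog '[[[0,-0.15,0,0,8.54],[0,-0.15,0,0,8.54],[0,-0.15,0,0,8.54],[0,-0.15,0,0,8.54],[0,-0.1,0,0,8.54],[0,-0.1,0,0,8.54],[0,0,0,0,8.54],[0,0,0,0,8.54]]]'; python3 st.py 8 wrist side
```

```text
clock: 8.48
eef_pos: [573.5, 29.5, 127.4]
ee_rot: [1.0, 0.021, -0.001, 0.002]
ft_force: [1.8, -9.1, -4.9]
gripper_width: 85.4
8.48 box [ 89.8 -24.5] z 127.4 F [ 1.8 -9.1 -4.9]
```

View pics/wrist8.png

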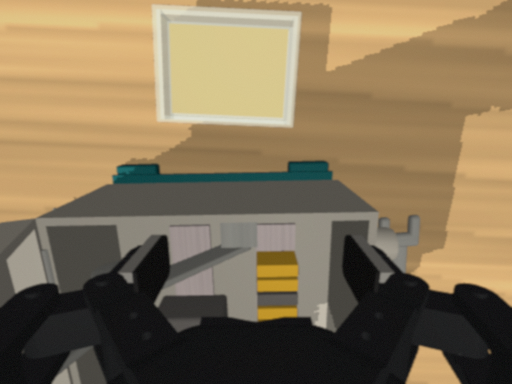

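View pics/side8.png

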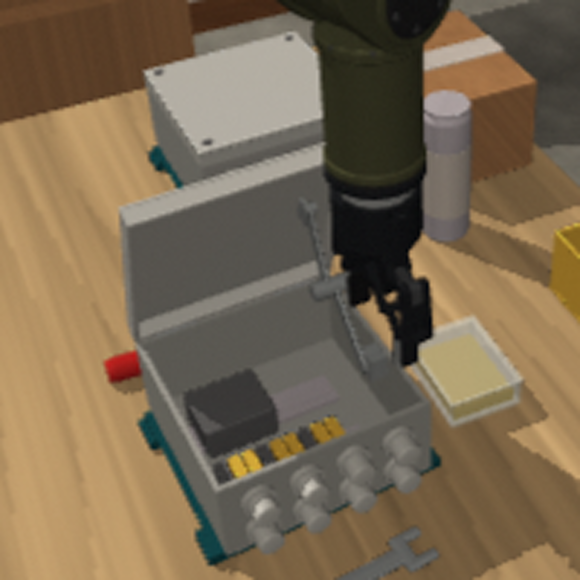

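```bash
cat > lid.py <<'E'
# args: side crop (2.9x, off 120,100) px of knee, lid -x inner free corner
from h import *
from station import r
import sys
C=np.array([482.5,49.2,0]);B=R.from_euler('z',3.05,degrees=True).as_matrix()
def xplane(c,u,v,x):
    o,d=ray(c,u,v);o=B.T@(o-C);d=B.T@d;return o+d*(x-o[0])/d[0]
c=r.camera("side");a=[float(q) for q in sys.argv[1:]]
S=lambda u,v:(120+u/2.9,100+v/2.9)
if a[0]>0:
    P=xplane(c,*S(a[0],a[1]),72);d=P[1:]-[-18,88];print("knee",P.round(1),"rad",np.hypot(*d).round(1),"theta",np.degrees(np.arctan2(*d)).round(1))
if len(a)>2:
    P=xplane(c,*S(a[2],a[3]),-100);d=P[1:]-[100,100];print("corner",P.round(1),"rad",np.hypot(*d).round(1),"ang",np.degrees(np.arctan2(d[1],-d[0])).round(1))
E
python3 lid.py 327 287 122 212
python3 - <<'E'
import cv2
for n in ("side8","side2"):
  a=cv2.imread(f"pics/{n}.png")[120:400,100:440]; cv2.imwrite(f"pics/{n}z.png",cv2.resize(a,None,fx=2,fy=2,interpolation=cv2.INTER_CUBIC))
E
```

```text
knee [ 72.   51.3 132.4] rad 82.3 theta 57.4
corner [-100.    44.7  288.8] rad 196.8 ang 73.7
```

View pics/side8z.png

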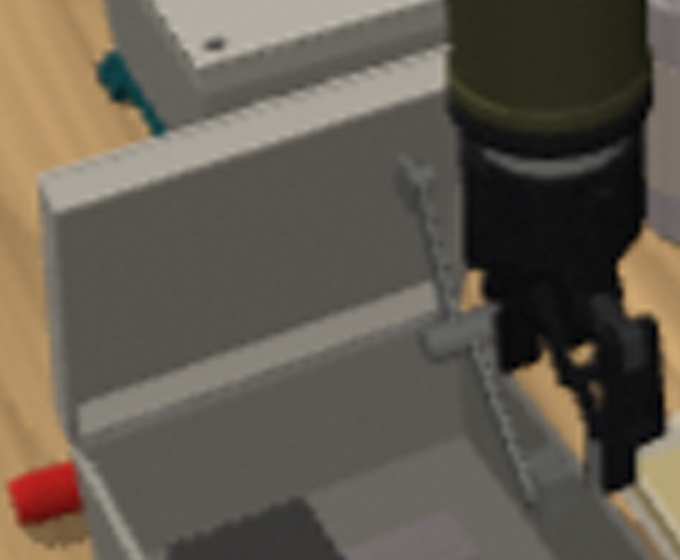

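```bash
python3 lid.py 335 285 127.5 226; python3 lid.py 331 287 121 209
python3 - <<'E'
from h import *
from station import r
import cv2
C=np.array([482.5,49.2,0]);B=R.from_euler('z',3.05,degrees=True).as_matrix()
c=r.camera("side")
im=cv2.resize(np.ascontiguousarray(c["pixels"][140:240,155:275,::-1]),None,fx=6,fy=6,interpolation=cv2.INTER_CUBIC)
H=np.array([100,100.])
def K2(t):
  K=np.array([-18,88])+77*np.array([np.sin(np.radians(t)),np.cos(np.radians(t))])
  D=H-K;L=np.hypot(*D);e=-D/L;x=(117.7**2-77**2+L**2)/(2*L);n=np.array([-e[1],e[0]]);q=[H+e*x+s*np.sqrt(117.7**2-x*x)*n for s in(1,-1)];U=max(q,key=lambda q:q[1]);return K,U
def dot(P,col):
  q=(proj(c,C+B@np.array(P))-[155,140])*6; cv2.circle(im,(int(q[0]),int(q[1])),3,col,-1)
for t,col in((31,(0,0,255)),(43,(0,255,255)),(51,(0,255,0)),(59,(255,0,0))):
  K,U=K2(t); d=U-H; al=np.radians(70)+np.arctan2(d[1],-d[0])-np.arctan2(113.8,29.9)
  dot([54,*K],col)
  for o in(0,20):
    E=H+200*np.array([-np.cos(al),np.sin(al)])+o*np.array([np.sin(al),np.cos(al)]); dot([-100,*E],col)
cv2.imwrite("pics/ov.png",im)
E
```

```text
knee [ 72.   32.3 149.2] rad 79.2 theta 39.4
corner [-100.    34.7  281.6] rad 193.0 ang 70.2
knee [ 72.   41.9 139.5] rad 79.0 theta 49.3
corner [-100.    46.1  290.8] rad 198.3 ang 74.2
```

View pics/ov.png

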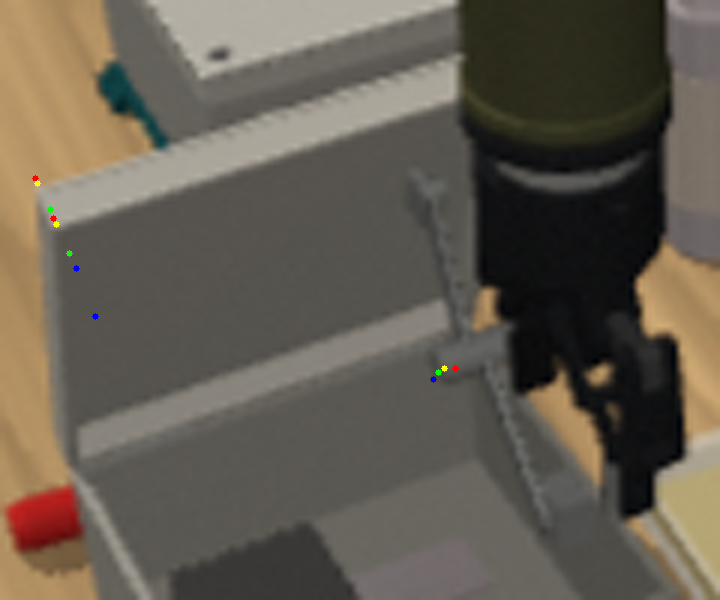

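The lid has sunk to about 68–69°, so the stay is just past straight. The roller is sliding down the finger, which loads the tool downward. I'll push along the knee's arc, towards the hinge and down together.

```bash
python3 -m jog '[[[0,-0.1,0.1,0,8.54],[0,-0.1,0.15,0,8.54],[0,-0.1,0.15,0,8.54],[0,-0.1,0.15,0,8.54],[0,-0.1,0.15,0,8.54],[0,0,0.1,0,8.54],[0,0,0,0,8.54],[0,0,0,0,8.54]]]'; python3 st.py 9 side wrist
```

```text
clock: 9.45
eef_pos: [574.2, 34.1, 120.6]
ee_rot: [1.0, 0.02, 0.0, 0.002]
ft_force: [1.5, -12.0, 3.5]
gripper_width: 85.7
9.45 box [ 90.8 -20. ] z 120.6 F [  1.5 -12.    3.5]
```

View pics/side9.png

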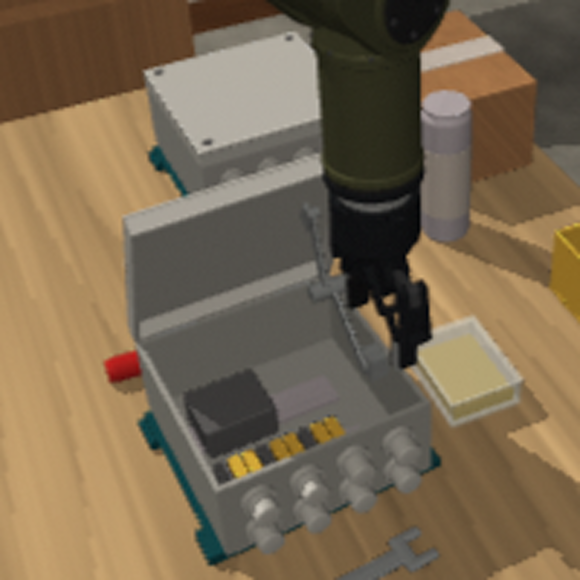

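View pics/wrist9.png

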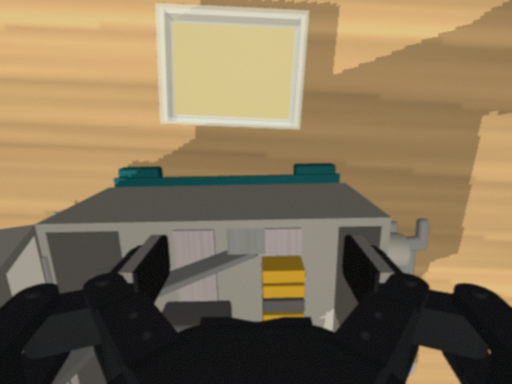

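The lid has clearly sunk and the knee is at about 25 mm of travel. I'll add a little more for margin.

```bash
python3 -m jog '[[[0,-0.1,0.1,0,8.54],[0,-0.1,0.1,0,8.54],[0,-0.1,0.1,0,8.54],[0,-0.1,0.1,0,8.54],[0,0,0.1,0,8.54],[0,0,0,0,8.54],[0,0,0,0,8.54],[0,0,0,0,8.54]]]'; python3 st.py 10 side
```

```text
clock: 10.22
eef_pos: [575.0, 34.9, 116.0]
ee_rot: [1.0, 0.019, 0.001, 0.004]
ft_force: [3.5, -19.0, 6.7]
gripper_width: 85.3
10.22 box [ 91.6 -19.2] z 116.0 F [  3.5 -19.    6.7]
```

Run:
```python
import cv2
a=cv2.imread("pics/side10.png")[120:400,100:440]; cv2.imwrite("pics/side10z.png",cv2.resize(a,None,fx=2,fy=2,interpolation=cv2.INTER_CUBIC))
```

```text
(no output)
```

View pics/side10z.png

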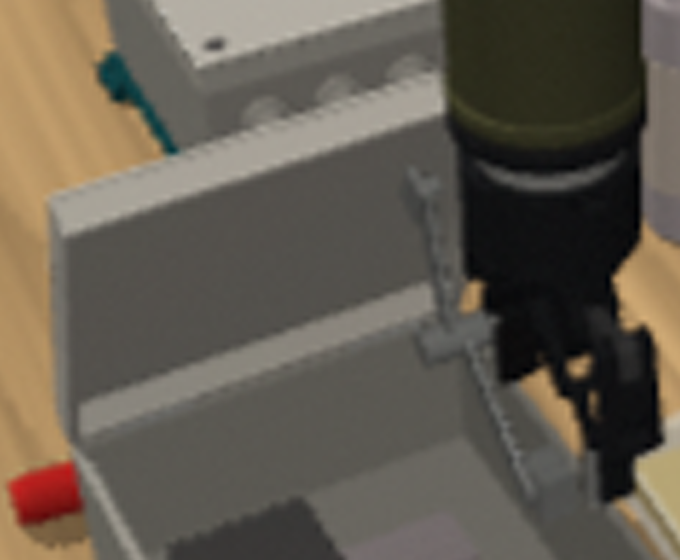

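The lid is at about 65° and the knee at about 27 mm of travel, so the stay is clearly broken. I'll retract towards -y and then go up.

```bash
python3 -m jog '[[[0,1.5,0,0,8.54],[0,2,0,0,8.54],[0,2,0,0,8.54],[0,0,-1.5,0,8.54],[0,0,-3,0,8.54],[0,0,-3.5,0,8.54],[0,0,-3.5,0,8.54],[0,0,-3.5,0,8.54]]]';python3 -m jog '[[[0,0,-3.5,0,0],[0,0,-3,0,0],[-1,0,0,0,0],[-2,0,0,0,0],[-2,-1,0,0,0],[-2,-2.5,0,0,0],[-2,-3,0,0,0],[0,0,0,0,0]]]'; python3 st.py 11 side wrist
```

```text
clock: 10.93
eef_pos: [575.3, -12.0, 266.9]
ee_rot: [1.0, 0.023, -0.0, -0.0]
ft_force: [0.8, -0.8, -0.1]
gripper_width: 85.4
clock: 11.6
eef_pos: [478.9, 54.8, 331.3]
ee_rot: [1.0, 0.027, 0.0, -0.001]
ft_force: [-0.0, 0.8, 0.4]
gripper_width: 0.3
11.6 box [-3.3  5.8] z 331.3 F [-0.   0.8  0.4]
```

View pics/side11.png

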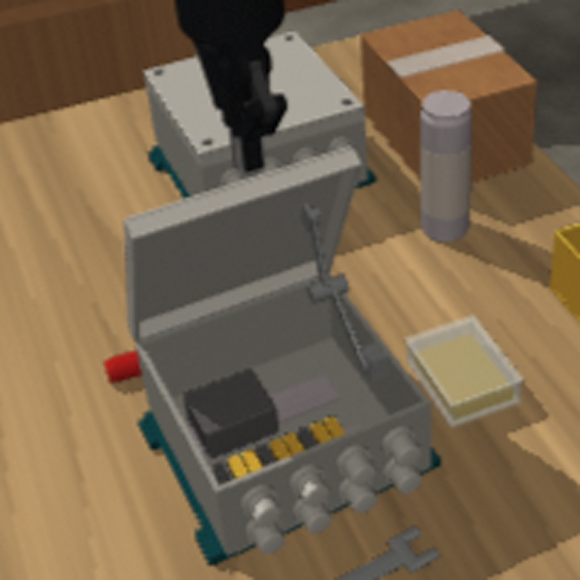

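View pics/wrist11.png

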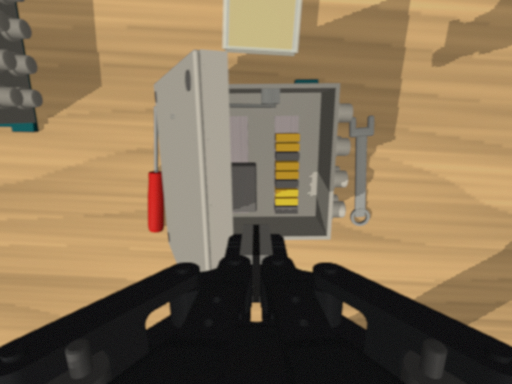

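The stay is visibly bent and the lid stays at about 65°, held by its stiff hinge. I cross to the lid's outer side with the fingers closed.

```bash
python3 -m jog '[[[0.1,-2,0,0,0],[0.1,-2,0,0,0],[0.1,-2,0,0,0],[0,-1.3,0,0,0],[0,0,1.5,0,0],[0,0,2,0,0],[0,0,1.3,0,0],[0,0,0,0,0]]]'; python3 st.py 12 side wrist
```

```text
clock: 12.37
eef_pos: [482.1, 120.1, 279.6]
ee_rot: [1.0, 0.022, -0.002, 0.001]
ft_force: [0.2, 0.2, -0.1]
gripper_width: -0.1
12.37 box [ 3.3 70.9] z 279.6 F [ 0.2  0.2 -0.1]
```

View pics/side12.png

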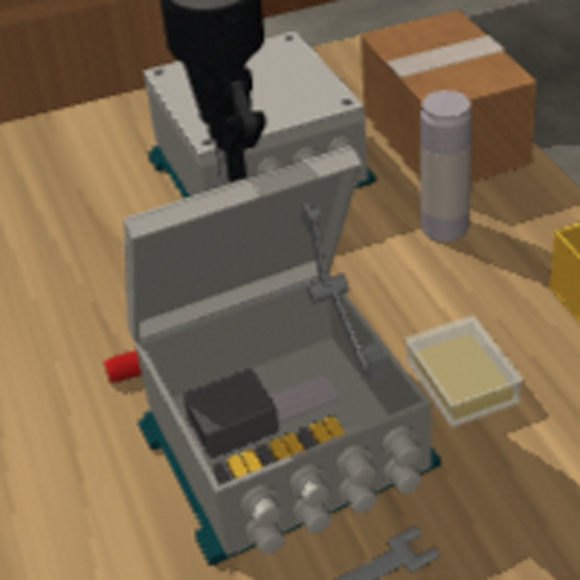

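View pics/wrist12.png

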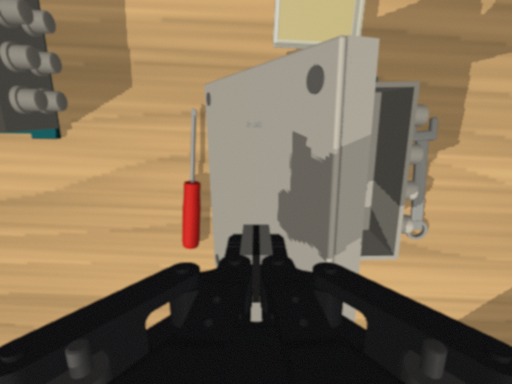

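Run:
```python
import numpy as np
p=None
for f in list(range(65,-1,-5))+[-1]:
    a=np.radians(f);s=178;y=100-s*np.cos(a)+20*np.sin(a)+13;z=100+s*np.sin(a)+20*np.cos(a)+11
    print(f,"axis y %.1f tcp z %.1f"%(y,z),"" if p is None else "step ty %.2f tz %.2f cm"%((p[0]-y)/10,(p[1]-z)/10)); p=(y,z)
```

```text
65 axis y 55.9 tcp z 280.8 
60 axis y 41.3 tcp z 275.2 step ty 1.46 tz 0.56 cm
55 axis y 27.3 tcp z 268.3 step ty 1.40 tz 0.69 cm
50 axis y 13.9 tcp z 260.2 step ty 1.34 tz 0.81 cm
45 axis y 1.3 tcp z 251.0 step ty 1.26 tz 0.92 cm
40 axis y -10.5 tcp z 240.7 step ty 1.18 tz 1.03 cm
35 axis y -21.3 tcp z 229.5 step ty 1.08 tz 1.13 cm
30 axis y -31.2 tcp z 217.3 step ty 0.98 tz 1.22 cm
25 axis y -39.9 tcp z 204.4 step ty 0.87 tz 1.30 cm
20 axis y -47.4 tcp z 190.7 step ty 0.76 tz 1.37 cm
15 axis y -53.8 tcp z 176.4 step ty 0.63 tz 1.43 cm
10 axis y -58.8 tcp z 161.6 step ty 0.51 tz 1.48 cm
5 axis y -62.6 tcp z 146.4 step ty 0.38 tz 1.52 cm
0 axis y -65.0 tcp z 131.0 step ty 0.24 tz 1.54 cm
-1 axis y -65.3 tcp z 127.9 step ty 0.03 tz 0.31 cm
```

```bash
python3 -m jog '[[[0,0.8,0,0,0],[0,0.7,0,0,0],[0,0.48,0.15,0,0],[0,0.48,0.18,0,0],[0,0.48,0.2,0,0],[0,0.47,0.22,0,0],[0,0.47,0.23,0,0],[0,0.47,0.24,0,0]]]'; python3 st.py 13 side
```

```text
clock: 13.13
eef_pos: [484.7, 77.7, 270.0]
ee_rot: [1.0, 0.023, 0.0, -0.0]
ft_force: [1.1, 1.5, 3.2]
gripper_width: -0.1
13.13 box [ 3.8 28.3] z 270.0 F [1.1 1.5 3.2]
```

View pics/side13.png

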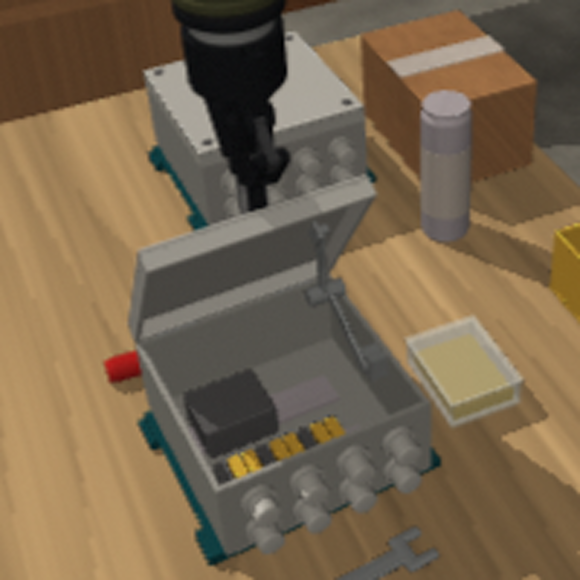

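The lid is coming down smoothly at about 3.5 N and is now at roughly 55°. I follow the arc.

```bash
python3 -m jog '[[[0,0.45,0.27,0,0],[0,0.45,0.27,0,0],[0,0.45,0.27,0,0],[0,0.42,0.31,0,0],[0,0.42,0.31,0,0],[0,0.42,0.31,0,0],[0,0.39,0.34,0,0],[0,0.39,0.34,0,0]]]'; python3 -m jog '[[[0,0.39,0.34,0,0],[0,0.36,0.38,0,0],[0,0.36,0.38,0,0],[0,0.36,0.38,0,0],[0,0.33,0.41,0,0],[0,0.33,0.41,0,0],[0,0.33,0.41,0,0],[0,0,0,0,0]]]'; python3 st.py 14 side
```

```text
clock: 13.85
eef_pos: [485.9, 43.7, 245.5]
ee_rot: [1.0, 0.023, -0.0, 0.0]
ft_force: [0.6, -0.3, 3.2]
gripper_width: -0.0
clock: 14.52
eef_pos: [486.6, 18.8, 217.7]
ee_rot: [1.0, 0.022, -0.001, 0.0]
ft_force: [-0.0, -0.3, -0.2]
gripper_width: -0.2
14.52 box [  2.5 -30.6] z 217.7 F [-0.  -0.3 -0.2]
```

View pics/side14.png

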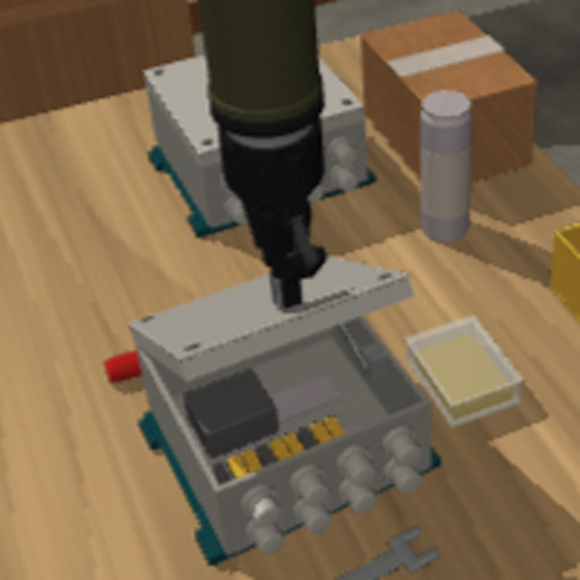

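```bash
python3 -m jog '[[[0,0.29,0.43,0,0],[0,0.29,0.43,0,0],[0,0.29,0.43,0,0],[0,0.25,0.46,0,0],[0,0.25,0.46,0,0],[0,0.25,0.46,0,0],[0,0.21,0.48,0,0],[0,0.21,0.48,0,0]]]'; python3 -m jog '[[[0,0.16,0.4,0,0],[0,0.15,0.4,0,0],[0,0.13,0.4,0,0],[0,0.12,0.4,0,0],[0,0.11,0.4,0,0],[0,0.1,0.4,0,0],[0,0.08,0.4,0,0],[0,0,0,0,0]]]'; python3 st.py 15 side
```

```text
clock: 15.23
eef_pos: [488.1, -1.2, 182.0]
ee_rot: [1.0, 0.023, 0.0, 0.0]
ft_force: [0.5, -1.0, 2.2]
gripper_width: 0.0
clock: 15.9
eef_pos: [488.0, -9.3, 153.6]
ee_rot: [1.0, 0.023, -0.001, -0.0]
ft_force: [0.6, 0.1, -0.8]
gripper_width: -0.1
15.9 box [  2.4 -58.7] z 153.6 F [ 0.6  0.1 -0.8]
```

View pics/side15.png

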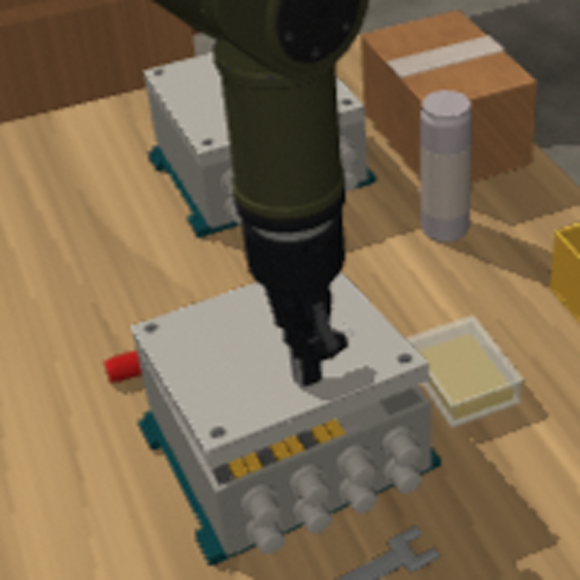

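The lid has a few degrees to go. I'll slow down for the last 22 mm.

```bash
python3 -m jog '[[[0,0.06,0.25,0,0],[0,0.06,0.25,0,0],[0,0.05,0.25,0,0],[0,0.05,0.25,0,0],[0,0.04,0.25,0,0],[0,0.04,0.25,0,0],[0,0.03,0.25,0,0],[0,0,0,0,0]]]'; python3 -m jog '[[[0,0,0.15,0,0],[0,0,0.15,0,0],[0,0,0.15,0,0],[0,0,0.1,0,0],[0,0,0.1,0,0],[0,0,0.1,0,0],[0,0,0,0,0],[0,0,0,0,0]]]'; python3 st.py 16 side
```

```text
clock: 16.62
eef_pos: [488.5, -12.7, 136.5]
ee_rot: [1.0, 0.023, -0.0, 0.0]
ft_force: [0.1, -1.0, 0.5]
gripper_width: -0.3
clock: 17.28
eef_pos: [488.8, -12.8, 130.9]
ee_rot: [1.0, 0.023, 0.001, 0.001]
ft_force: [-5.4, -2.5, 18.5]
gripper_width: -0.2
17.28 box [  3.  -62.2] z 130.9 F [-5.4 -2.5 18.5]
```

View pics/side16.png

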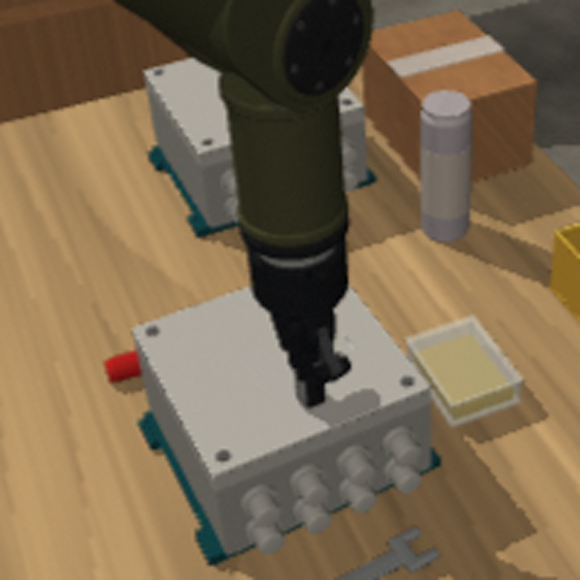

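The lid is shut: the tip stands at the expected height (TCP z 130.9, expected 131) with 18.5 N of resistance. I lift away and check.

```bash
python3 -m jog '[[[0,0,-0.3,0,0],[0,0,-0.8,0,0],[0,0,-2,0,0],[0,0,-3,0,0],[0,0,-3,0,0],[0,2.5,-2,0,0],[0,3,0,0,0],[0,3,0,0,0]]]'; python3 -m jog '[[[0,3,0,0,0],[0,3,0,0,0],[0,3,0,0,0],[0,3,0,0,0],[0,3,0,0,0],[0,2,0,0,0],[0,0,0,0,0],[0,0,0,0,0]]]'; python3 st.py 17 side top wrist
```

```text
clock: 18.0
eef_pos: [493.4, -97.6, 242.5]
ee_rot: [1.0, 0.024, 0.002, 0.0]
ft_force: [-0.3, 0.1, -0.4]
gripper_width: -0.2
clock: 18.67
eef_pos: [499.8, -268.1, 240.2]
ee_rot: [1.0, 0.022, -0.0, -0.0]
ft_force: [-0.7, 0.7, -1.0]
gripper_width: 0.2
18.67 box [   0.4 -317.8] z 240.2 F [-0.7  0.7 -1. ]
```

View pics/side17.png

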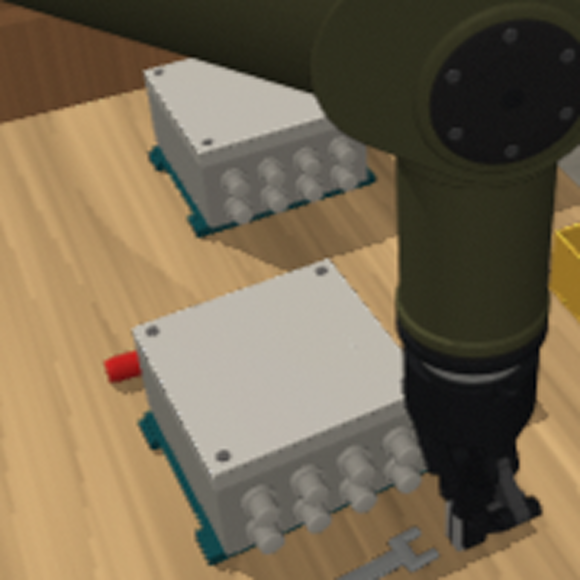

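View pics/top17.png

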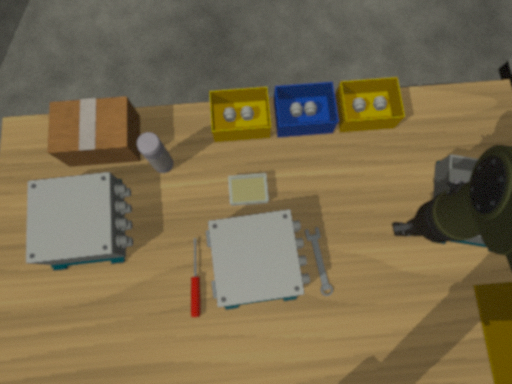

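The top view shows the lid flat over the box at (255,257), with the screwdriver, spanner, ferrules and spray in their original places. As a last check, I compare the lid's free corners with their predicted shut positions and check the bystanders.

Run:
```python
from h import *
from station import r
import cv2
C=np.array([482.5,49.2,0]);B=R.from_euler('z',3.05,degrees=True).as_matrix()
c=r.camera("side")
im=cv2.resize(np.ascontiguousarray(c["pixels"][190:310,160:280,::-1]),None,fx=5,fy=5,interpolation=cv2.INTER_CUBIC)
for P,col in(((-100,-100,120),(0,0,255)),((-100,-100,100),(0,255,0)),((-100,100,120),(0,0,255)),((-100,-99.6,130),(255,0,0))):
  q=(proj(c,C+B@np.array(P,float))-[160,190])*5; cv2.circle(im,(int(q[0]),int(q[1])),3,col,-1)
cv2.imwrite("pics/fin.png",im)
a=cv2.imread("pics/top0.png").astype(int);b=cv2.imread("pics/top17.png").astype(int);d=np.abs(a-b).max(2)
for n,(x0,y0,x1,y1) in dict(scr=(186,235,206,322),span=(305,225,338,300),ferr=(225,170,272,207),spray=(134,128,176,175)).items(): print(n,(d[y0:y1,x0:x1]>40).mean().round(3))
```

```text
scr 0.001
span 0.007
ferr 0.007
spray 0.0
```

View pics/fin.png

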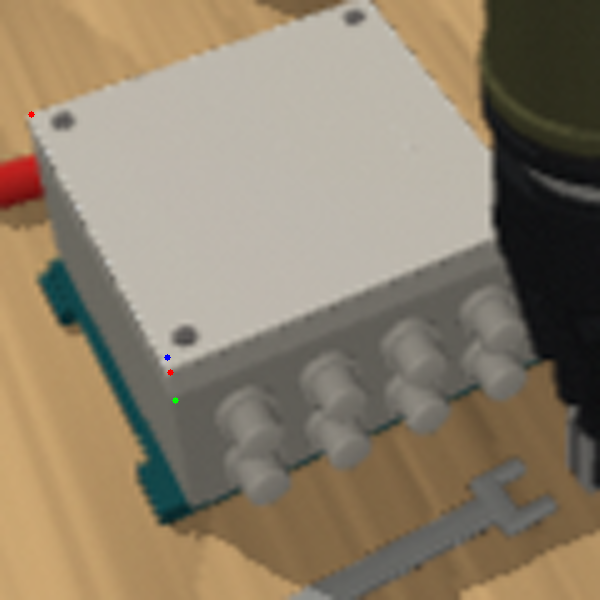

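```bash
python3 -c "
from station import r
print(r.finish_job(), r.get_obs()['clock'])"
```

```text
the job is handed in; nothing more can be done
the job is handed in; nothing more can be done
```

The junction box is closed and the job was handed in at about 19 s. I broke the stay at its knee, lowered the lid slowly along its arc until it was shut, and moved the arm clear.

- **Breaking the stay:** The moves cannot tilt the tool, so I kept it vertical and pushed the knee with one finger of the open gripper. The first push stalled at about 15 N after roughly 15 mm. The finger's knuckle appeared to be against the upper link, though I inferred that from the pictures. I backed off and pushed the roller's outer end instead, which took up to about 19 N along the box's y axis. The knee travelled about 27 mm, the lid sank to about 65°, and the stay was visibly bent. That travel comes from the lid angle and the tool position. Direct readings of the knee in the side view were too uncertain to use.
- **Lowering the lid:** It took about 3.5 N on the way down and stopped firmly at 18.5 N. At that point the tool was at 130.9 mm, against 131 mm expected for a shut lid.
- **Last checks:** The lid's near free corner matches its predicted shut position within about a pixel, with no visible gap. The screwdriver, spanner, ferrules and spray can look unmoved when the first and last top views are compared. No check failed at the end.

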